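# Turn the clamped glass panel in its decorating stand

## Robot

A 6-joint arm with a two-finger parallel gripper is mounted at the origin on the work surface. World frame = base frame: x ahead of the robot, y to its left, z up, the work surface at z = 0. Lengths are in m, angles in rad, forces in N, time in s.
With the tool pointing down it reaches from about 0.35 to 0.85 m from the base axis. Payload 8.1 kg.
Tool frame: the origin (TCP) lies at the very end of the fingers, on their centre line; the grasp point (between the pads) lies 19 mm behind it; z points along the fingers, y is the direction in which the jaws open and shut (so a half turn about z gives the same grasp; the last joint's range is limited). The gripper opens to 93 mm and grips with 3 to 60 N. Pads are 15 mm wide; open, the fingers measure 128 mm over their backs; the gripper's body (75 mm by 188 mm) begins 65 mm behind the grasp point.
Start: joints at [-1.302, 0.13, 1.488, -0, 1.523, -0.085], TCP at [0.208, -0.563, 0.219] pointing down, gripper open.
Joint ranges: [-2.96, 2.96], [-0.89, 2.26], [0.02, 2.5], [-1.34, 4.48], [0, 2.73], [-2.66, 2.66]. Speed limits (rad/s): [2.39, 2.39, 2.79, 3.14, 3.14, 3.14].

## Interface

Orientations are given as a unit quaternion [w, x, y, z].
In Python, from workcell import robot gives the robot as it stands.
- The arm moves only by the tool jog_arm, never from a script. Its argument "plan" is a list that holds one entry, the list of rows, each a list of 7 numbers: the shift along the tool's x, y, z in mm, then the turn, a rotation vector about the tool's x, y, z in rad, then the finger opening in mm, from 0 to 93. A call has 1 to 20 rows; each row shifts and turns the commanded pose from where the row before left it, along the tool's axes as they then stand; what a row does not reach is not made up. A row lasts 1/8 s, in which the tool goes at most 62.5 mm and 10.7 degrees, less where a joint would pass 70% of its speed; a pose out of reach is approached as far as the arm can. A call is refused whole if a number of a shift passes 62.5 or a number of a turn 0.188, either way. A call with a gripper value outside its range is refused whole. The fingers move at their own pace and stop on an object; "grip_force" is the grip in N (left out, the last holds). Time passes only in rows, so rows that do not move let the fingers close. It gives the time, the measured TCP pose, the force and the opening at its end, in the units of the state.
- robot.read_state(): the state, without advancing time (a new reading comes with each control period).
- robot.grab_frame(name): name is "side" or "top" or "wrist"; returns (picture, depth): 480x640x3 uint8, red, green, blue; 480x640 float32, m along the optical axis (not along the pixel's ray), 0 where there is no reading.
- robot.camera_model(name): a dict with "fovy" (degrees; the focal length in pixels is half the picture's height over the tangent of half this angle, whatever the lens; pixels are square), "cx", "cy" (the principal point, pixels), "eye" and "orientation" of the camera in the world; the wrist camera has in their place "mount" (4x4, takes a point from camera to tool coordinates, whose origin is the TCP and whose axes are the flange's). Camera axes: x right, y down, z forward; pixel columns grow to the right and rows downward; lengths in m; the calibration is good to about 2 mm. A picture is of the moment at which its call begins: read the wrist's pose just before it. camera_model takes no time and is no camera call.
- robot.finish_job(): hands the job in, once; it reports no verdict.
The state is a dict: "clock": time; "qpos": joint angles; "joint_vel": joint speeds; "tau": joint torques, N m; "tool_pos": TCP position; "tcp_rot": TCP orientation; "ft_force": force on the tool from outside, world axes, zero at the start; "ft_torque": the same for the moment, N m; "width": finger opening in m.
Only numpy, scipy, OpenCV 4.12 (cv2) and the standard library are available. Lean on these libraries where they do the work, as an engineer would, in place of code of your own. Each camera call takes 0.05 s, during which the arm holds its last target.

## Task

On the stand that holds the rectangular glass panel, back the clamp screw off by about a quarter turn (never more than half a turn), just enough to free the panel's turntable. Turn the panel until it stands in line with the clamp's strap, one narrow edge pointing at the screw, then turn the screw back until it is fully tight again.

Things in the scene. Friction and masses are not known exactly. Their poses are not given: they have to be found in the camera images.
- stand: Fixed grey base plate, 250 x 130 x 15 mm, of the stand with the rectangular panel (the like stand with a round disc is a bystander). Origin: centre of its underside, on the table; z up, x along its length. Turntable axis at x = +55 mm, screw axis at x = -55 mm, y = 0. The steel strap (115 x 30 mm, top 45 mm high) lies along x; the panel is in line when its width lies along x, either way round.
- screw_grip (a point): Centre of the T-handle on the clamp screw: a dark steel bar 64 mm long, 12 wide, 16 tall, its centre 85 mm above the table on the screw's vertical axis. Below it 32 mm of bare screw (12 mm thick), then the strap. The frame turns with the handle: x along the bar, z up. When tight, the bar lies along the strap.
- screw (a joint): Turn of the clamp screw, rad: 0 = fully tight (a firm stop; so at the start), growing as it is loosened, anticlockwise seen from above; range 0 to 4. The strap holds the turntable fast when tight and lets it go at about 0.7. Stays where it is left; takes about 0.3 to 0.4 N m to turn.
- panel_grip (a point): Point in the upright glass panel on the turntable's vertical axis, 95 mm above the table, 20 below the top edge. Panel 70 mm wide, 10 thick; foot in an aluminium slot (50 x 28 mm, top 55 mm high) on a 120 mm turntable. Turns with the panel: x along its width, z up. Starts 35 to 70 degrees anticlockwise (from above) of the strap's line. Freed, it turns with 0.06 N m and stays where left.

How it is judged:
By the outcome, as a careful person would: the job done as asked, in the order asked, and still so for the second after the job is handed in, with the robot touching nothing.
It also fails if it takes over 67 s, if anything falls off the work surface, if the arm or the gripper's body presses on something with over 40 N, if the wrist force passes 120 N, or if a joint passes its speed limit or range.

## Working session

There is one attempt and no reset: what is moved stays moved. The work goes in short steps, Python scripts to look and compute and a tool call to move; the robot and the scene stay as the last step left them, time stands still between calls to the robot, and variables do not carry over. Pictures are saved under pics/ and viewed, and the job is handed in when it is done.

Besides the shell and the picture viewer there is one more tool, called after "Request:" by a JSON object that holds its "fn" and its "kwargs". jog_arm: Moves the arm, as the interface text tells. Its arguments: {"type":"object","properties":{"plan":{"type":"array"},"grip_force":{"type":"number"}},"required":["plan"]}

```bash
ls; mkdir -p pics
python3 - <<'E'
from workcell import robot
import cv2
print(robot.read_state())
for n in ["side","top","wrist"]:
    p,d=robot.grab_frame(n); cv2.imwrite(f"pics/{n}0.png",p[:,:,::-1])
    import numpy as np; np.save(f"pics/{n}0.npy",d)
    print(n,robot.camera_model(n))
E
```

```text
pics
{'clock': 0.0, 'qpos': array([-1.30238832e+00,  1.31182065e-01,  1.48925318e+00, -1.28222164e-05,
        1.52299348e+00, -8.54159443e-02]), 'joint_vel': array([-0.00037119, -0.00024637, -0.00050071,  0.00109136,  0.00154584,
        0.00014116]), 'tau': array([ 7.51576881e-04, -5.59849405e+01, -4.91752481e+01,  7.67403748e-02,
        3.57854879e-02, -1.36710655e-04]), 'tool_pos': array([ 0.20775069, -0.56228764,  0.2175893 ]), 'tcp_rot': array([-9.13607386e-04,  9.84391379e-01,  1.75990823e-01, -9.02558933e-05]), 'ft_force': array([0.30574996, 0.02684801, 0.36240615]), 'ft_torque': array([-0.02137758,  0.04477133,  0.00968585]), 'width': 0.092992007411076}
side {'fovy': 42.31452491277048, 'cx': 313.11707363773564, 'cy': 237.18634617384112, 'eye': array([ 0.43810663, -0.75451841,  0.8942704 ]), 'orientation': array([-0.36653286,  0.92758903, -0.06544694,  0.03080512])}
top {'fovy': 50.12649731241893, 'cx': 325.26845635311287, 'cy': 235.36292345260088, 'eye': array([ 0.47346285, -0.00119484,  0.95941973]), 'orientation': array([-0.01646544,  0.71437766, -0.69866701,  0.03546641])}
wrist {'fovy': 67.49679199509669, 'cx': 324.555037882551, 'cy': 246.73005735112136, 'mount': array([[-1.51832068e-03, -9.55135877e-01, -2.96164061e-01,
         8.25883543e-02],
       [ 9.99998846e-01, -1.43525808e-03, -4.97874192e-04,
        -4.36074467e-04],
       [ 5.04656394e-05, -2.96164476e-01,  9.55136954e-01,
        -1.66564672e-01],
       [ 0.00000000e+00,  0.00000000e+00,  0.00000000e+00,
         1.00000000e+00]])}
```

View pics/top0.png

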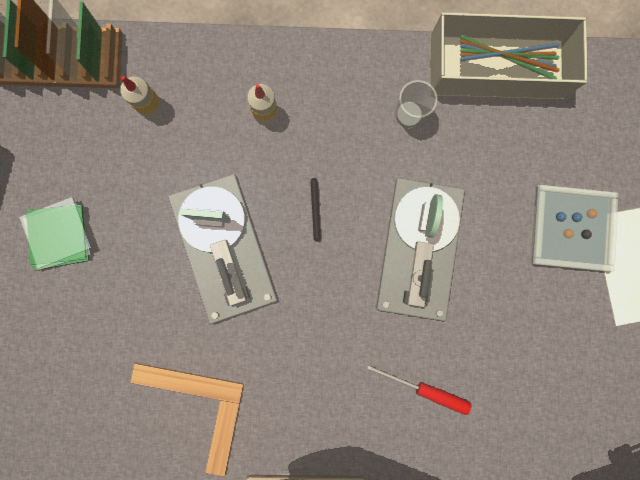

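View pics/side0.png

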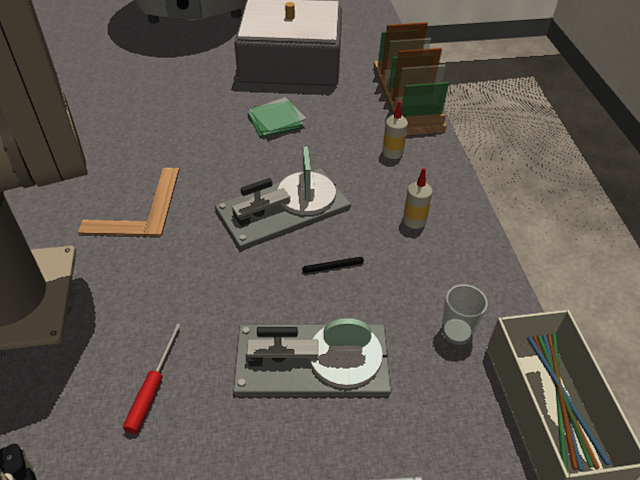

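View pics/wrist0.png

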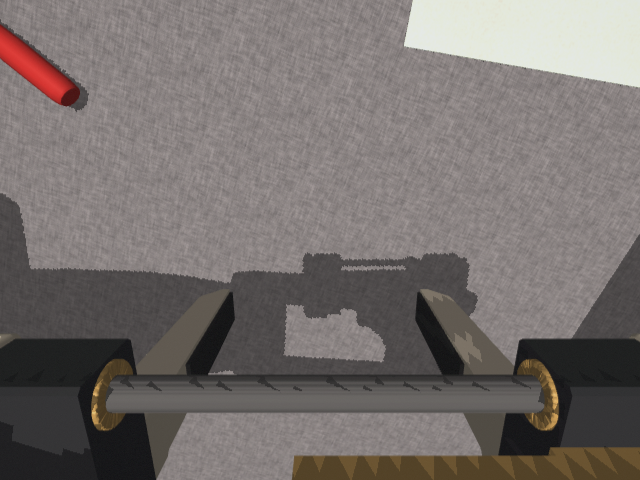

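The target stand is the left one in the top view: base around (222,250), turntable at (212,219), bar near (230,280). The round-disc stand is at (420,250). I'll measure the left one.

```bash
cat > h.py <<'E'
import numpy as np, cv2
from scipy.spatial.transform import Rotation as R
from workcell import robot
def rot(q): return R.from_quat([q[1],q[2],q[3],q[0]]).as_matrix()
def cam(n,st=None):
    m=robot.camera_model(n); f=240/np.tan(np.radians(m['fovy'])/2)
    if 'eye' in m: return f,m['cx'],m['cy'],np.array(m['eye']),rot(m['orientation'])
    T=m['mount']; Rt=rot(st['tcp_rot']); return f,m['cx'],m['cy'],Rt@T[:3,3]+st['tool_pos'],Rt@T[:3,:3]
def cloud(n,d,st=None):
    f,cx,cy,e,Rm=cam(n,st); v,u=np.mgrid[:480,:640]
    P=np.stack([(u-cx)/f*d,(v-cy)/f*d,d],-1)@Rm.T+e
    P[d==0]=np.nan; return P
def plane(n,uv,z,st=None):
    f,cx,cy,e,Rm=cam(n,st); uv=np.atleast_2d(uv).astype(float)
    r=np.c_[(uv[:,0]-cx)/f,(uv[:,1]-cy)/f,np.ones(len(uv))]@Rm.T
    return e+r*((z-e[2])/r[:,2])[:,None]
E
python3 - <<'E'
from h import *
for n in ['top','side']:
    d=np.load(f'pics/{n}0.npy'); P=cloud(n,d)
    print(n,'table z',np.nanmedian(P[...,2]))
    x,y,z=P[...,0],P[...,1],P[...,2]
    reg=(x>.3)&(x<.65)&(y>.05)&(y<.36)
    for nm,lo,hi in [('base',.011,.019),('tt',.020,.0395),('strap',.0405,.050),('bar',.085,.098),('panel',.102,.125)]:
        m=reg&(z>lo)&(z<hi)
        if nm in('tt','strap','bar','base'): 
            if m.sum()>10: 
                lab,L,st,c=cv2.connectedComponentsWithStats(m.astype(np.uint8)); k=1+np.argmax(st[1:,4]); m2=L==k
        else: m2=m
        q=P[m2]; 
        if len(q)<5: print(nm,len(q)); continue
        r=cv2.minAreaRect((q[:,:2]*1000).astype(np.float32)); 
        vv=np.linalg.svd(q[:,:2]-q[:,:2].mean(0),full_matrices=False)[2][0]
        print(nm,len(q),'rect',np.round(r[0],1),np.round(r[1],1),round(r[2],1),'z',np.round(np.median(q[:,2]),4),'mean',q.mean(0).round(4),'ang',np.degrees(np.arctan2(vv[1],vv[0])).round(1), 'px',np.argwhere(m2).mean(0).round())
E
```

```text
top table z -0.00029076973541375395
base 4933 rect [516.3 163.4] [249.9 130.1] 20.3 z 0.0143 mean [0.4905 0.1518 0.0144] ang -160.8 px [262. 228.]
tt 2613 rect [567.8 181.5] [117.4 117.6] 2.2 z 0.0273 mean [0.5692 0.1803 0.0273] ang 134.8 px [218. 212.]
strap 726 rect [471.8 146.6] [114.3  29.9] 20.4 z 0.0438 mean [0.4748 0.1444 0.044 ] ang -158.9 px [271. 229.]
bar 279 rect [464.8 144.1] [63.3 11.9] 20.5 z 0.0918 mean [0.4648 0.1437 0.0917] ang -159.5 px [276. 225.]
panel 292 rect [567.9 182.2] [70.4 10.3] 86.4 z 0.114 mean [0.5674 0.1815 0.1134] ang -93.7 px [213. 201.]
side table z -0.0007879461286351974
base 2349 rect [516.9 160.1] [251.  133.9] 19.6 z 0.014 mean [0.4881 0.1252 0.0142] ang -175.3 px [218. 270.]
tt 1697 rect [520.  175.5] [216.5 121.7] 5.6 z 0.027 mean [0.5548 0.1646 0.0276] ang -158.0 px [197. 301.]
strap 575 rect [472.2 145. ] [115.5  34.6] 20.6 z 0.0433 mean [0.4715 0.1429 0.0437] ang -159.6 px [202. 261.]
bar 206 rect [465.6 142. ] [62.7 17. ] 18.2 z 0.0907 mean [0.465  0.1405 0.0901] ang -159.6 px [186. 256.]
panel 151 rect [568.5 180.8] [73.3 10. ] 86.2 z 0.1134 mean [0.5679 0.1762 0.1124] ang -93.2 px [160. 307.]
```

Measurements agree with the given sizes: stand centre (516.3,163.3) mm, yaw 20.4°, screw (464.8,144.1), turntable (567.9,182), panel at 86.4° (66° anticlockwise of the strap). The tool's x is already at 20.3°, along the bar, so I can move over the screw by translation alone.

Request:
{"fn": "jog_arm", "kwargs": {"plan": [[[30.4,-35.8,0,0,0,0,93],[30.4,-35.8,0,0,0,0,93],[30.4,-35.8,0,0,0,0,93],[30.4,-35.8,0,0,0,0,93],[30.4,-35.8,0,0,0,0,93],[30.4,-35.8,0,0,0,0,93],[30.4,-35.8,0,0,0,0,93],[30.4,-35.8,0,0,0,0,93],[30.4,-35.8,0,0,0,0,50],[30.4,-35.8,0,0,0,0,50],[30.4,-35.8,0,0,0,0,50],[30.4,-35.8,0,0,0,0,50],[30.4,-35.8,0,0,0,0,50],[30.4,-35.8,0,0,0,0,50],[30.4,-35.8,0,0,0,0,50],[30.4,-35.8,0,0,0,0,50],[0,0,0,0,0,0,50],[0,0,0,0,0,0,50]]], "grip_force": 60}}

```text
clock: 2.4
tool_pos: [0.4653, 0.1427, 0.2182]
tcp_rot: [0.0, 0.984, 0.176, -0.001]
ft_force: [0.6, -0.4, -0.3]
width: 0.05
```

```bash
cat >> h.py <<'E'
def yaw(st):
    x=rot(st['tcp_rot'])[:,0]; return np.degrees(np.arctan2(x[1],x[0]))
def totool(st,p):  # world target -> tool-axis shift mm
    return (rot(st['tcp_rot']).T@(np.array(p)-st['tool_pos'])*1000).round(1)
def rects(n,name,bands,cen=None,rad=.08):
    st=robot.read_state(); p,d=robot.grab_frame(n); cv2.imwrite(f'pics/{name}.png',p[:,:,::-1]); P=cloud(n,d,st)
    print('tool',st['tool_pos'].round(4),'yaw',yaw(st).round(2),'F',st['ft_force'].round(1),'T',st['ft_torque'].round(2),'w',round(st['width'],4),'t',round(st['clock'],2))
    for nm,lo,hi,c,r in bands:
        m=(P[...,2]>lo)&(P[...,2]<hi)&(np.hypot(P[...,0]-c[0],P[...,1]-c[1])<r)
        if m.sum()<10: print(nm,m.sum()); continue
        _,L,s,_=cv2.connectedComponentsWithStats(m.astype(np.uint8)); q=P[L==1+np.argmax(s[1:,4])]
        b=cv2.minAreaRect((q[:,:2]*1000).astype(np.float32)); bx=cv2.boxPoints(b); e=bx[1]-bx[0]; g=bx[2]-bx[1]; e=e if np.hypot(*e)>np.hypot(*g) else g
        print(nm,len(q),'c',np.round(b[0],1),'size',np.round(b[1],1),'long-axis deg',round(np.degrees(np.arctan2(e[1],e[0]))%180,1),'z',np.median(q[:,2]).round(4))
    return st
SC=(.4648,.1441); TT=(.5679,.182)
E
python3 - <<'E'
from h import *
st=rects('wrist','w1',[('bar',.085,.098,SC,.06),('panel',.102,.125,TT,.06)])
print(totool(st,[*SC,.066]))
E
```

```text
tool [0.4653 0.1427 0.2182] yaw 20.31 F [ 0.6 -0.4 -0.3] T [ 0.   -0.03 -0.02] w 0.05 t 2.4
bar 1014 c [465.1 146.1] size [63.2 11.3] long-axis deg 20.4 z 0.0931
panel 1679 c [567.9 183.6] size [69.7 10.2] long-axis deg 86.2 z 0.1153
[  0.2  -1.5 152.2]
```

View pics/w1.png

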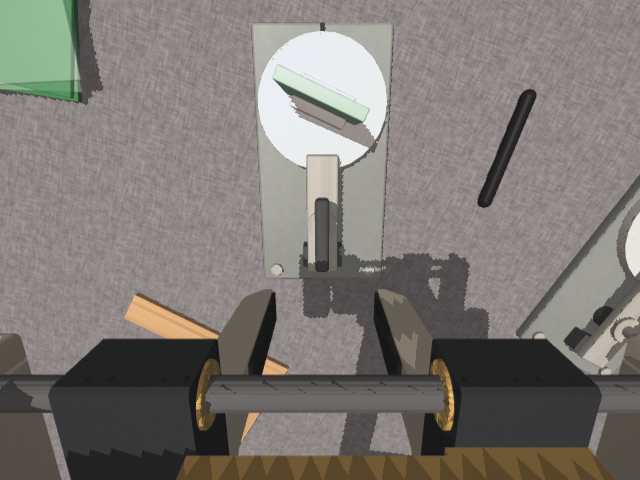

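The wrist view shows the bar end-on at about (322,233), the panel at (320,95) and a clear space around the handle. Its bar position is within 2 mm of the top view. I'll take the mean (465,145), lower and grip.

Request:
{"fn": "jog_arm", "kwargs": {"plan": [[[0,-2.4,40,0,0,0,50],[0,0,40,0,0,0,50],[0,0,40,0,0,0,50],[0,0,20,0,0,0,50],[0,0,12,0,0,0,50],[0,0,0,0,0,0,40],[0,0,0,0,0,0,0],[0,0,0,0,0,0,0],[0,0,0,0,0,0,0],[0,0,0,0,0,0,0],[0,0,0,0,0,0,0],[0,0,0,0,0,0,0]]], "grip_force": 60}}

```text
clock: 3.95
tool_pos: [0.4653, 0.1454, 0.0672]
tcp_rot: [-0.0, 0.984, 0.176, 0.0]
ft_force: [-0.2, 0.1, 4.7]
width: 0.0114
```

Gripped at 11.4 mm opening. Now I'll loosen it anticlockwise seen from above, which is negative about the tool's z.

Request:
{"fn": "jog_arm", "kwargs": {"plan": [[[0,0,0,0,0,-0.1,0],[0,0,0,0,0,-0.14,0],[0,0,0,0,0,-0.14,0],[0,0,0,0,0,-0.14,0],[0,0,0,0,0,-0.14,0],[0,0,0,0,0,-0.14,0],[0,0,0,0,0,-0.14,0],[0,0,0,0,0,-0.14,0],[0,0,0,0,0,-0.14,0],[0,0,0,0,0,-0.14,0],[0,0,0,0,0,-0.14,0],[0,0,0,0,0,0,0],[0,0,0,0,0,0,0]]], "grip_force": 60}}

```text
clock: 5.58
tool_pos: [0.4649, 0.1456, 0.0672]
tcp_rot: [-0.0, 0.6, 0.8, 0.0]
ft_force: [-3.1, 0.4, 6.8]
width: 0.0115
```

Run:
```python
from h import *
st=rects('side','s2',[('panel',.102,.125,TT,.06)])
```

```text
tool [0.4649 0.1456 0.0672] yaw 106.24 F [-3.1  0.4  6.8] T [0.06 0.36 0.2 ] w 0.0115 t 5.58
panel 131 c [568.2 177.4] size [68.4  9.8] long-axis deg 86.2 z 0.1132
```

Request:
{"fn": "jog_arm", "kwargs": {"plan": [[[0,0,0,0,0,0,40],[0,0,0,0,0,0,40],[0,0,0,0,0,0,40],[0,0,0,0,0,0,40],[0,0,-30,0,0,0,40],[0,0,-50,0,0,0,40],[0,0,-50,0,0,0,40],[0,0,-20,0,0,0,40],[0,0,0,0,0,0,40],[0,0,0,0,0,0,40]]]}}

```text
clock: 6.88
tool_pos: [0.4642, 0.1451, 0.2151]
tcp_rot: [-0.001, 0.6, 0.8, -0.001]
ft_force: [0.3, -0.0, -0.7]
width: 0.0398
```

Run:
```python
from h import *
st=rects('wrist','w3',[('bar',.082,.098,SC,.06),('panel',.102,.125,TT,.06)])
rects('side','s3',[('bar',.082,.098,SC,.06),('panel',.102,.125,TT,.06)])
rects('top','t3',[('bar',.082,.098,SC,.06),('panel',.102,.125,TT,.06)])
print(totool(st,[.5679,.1828,.2]))
```

```text
tool [0.4642 0.1451 0.2151] yaw 106.21 F [ 0.3 -0.  -0.7] T [-0.01 -0.1  -0.01] w 0.0398 t 6.88
bar 1031 c [463.9 146.1] size [11.2 63.3] long-axis deg 106.4 z 0.0931
panel 1749 c [567.2 183.6] size [69.9 11.3] long-axis deg 86.0 z 0.1149
tool [0.464  0.1451 0.2147] yaw 106.22 F [-0.3 -0.7  0.2] T [-0.11 -0.13  0.04] w 0.0399 t 6.92
bar 179 c [465.7 141.8] size [13.6 66.7] long-axis deg 106.1 z 0.0905
panel 153 c [568.6 180. ] size [74.6 10.3] long-axis deg 86.1 z 0.1135
tool [0.4639 0.145  0.2147] yaw 106.21 F [-1.7 -0.4 -0.3] T [-0.02 -0.08  0.  ] w 0.0401 t 6.97
bar 171 c [468.2 132.7] size [12. 40.] long-axis deg 106.6 z 0.0918
panel 117 c [566.6 161.8] size [29.6 10.3] long-axis deg 86.3 z 0.1138
[  7.2 110.1  14.9]
```

View pics/s3.png

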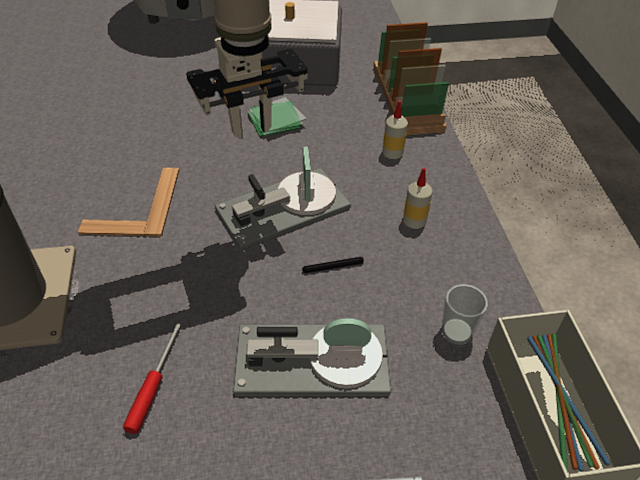

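The bar (side view about (257,186)) now lies 86° across the strap (1.50 rad). The panel is unchanged at 86.2°. Now I'll go over the panel, turn 20° clockwise and check before lowering.

Request:
{"fn": "jog_arm", "kwargs": {"plan": [[[2.4,36.7,0,0,0,0,40],[2.4,36.7,0,0,0,0,40],[2.4,36.7,0,0,0,0,40],[0,0,0,0,0,0.175,40],[0,0,0,0,0,0.175,40],[0,0,0,0,0,0,40],[0,0,0,0,0,0,40]]], "grip_force": 15}}

```text
clock: 7.9
tool_pos: [0.5683, 0.1828, 0.216]
tcp_rot: [-0.0, 0.729, 0.684, -0.0]
ft_force: [-0.2, 0.9, 1.1]
width: 0.0398
```

Run:
```python
from h import *
st=rects('wrist','w4',[('bar',.082,.098,SC,.06),('panel',.102,.125,TT,.06)])
print(totool(st,[.5679,.1828,.076]))
```

```text
tool [0.5683 0.1828 0.216 ] yaw 86.39 F [-0.2  0.9  1.1] T [-0.07 -0.11 -0.  ] w 0.0398 t 7.9
bar 1202 c [464.9 146.4] size [12.4 63.7] long-axis deg 107.1 z 0.0927
panel 1109 c [567.6 184.3] size [69.7 10. ] long-axis deg 86.2 z 0.1154
[ -0.   -0.3 140. ]
```

View pics/w4.png

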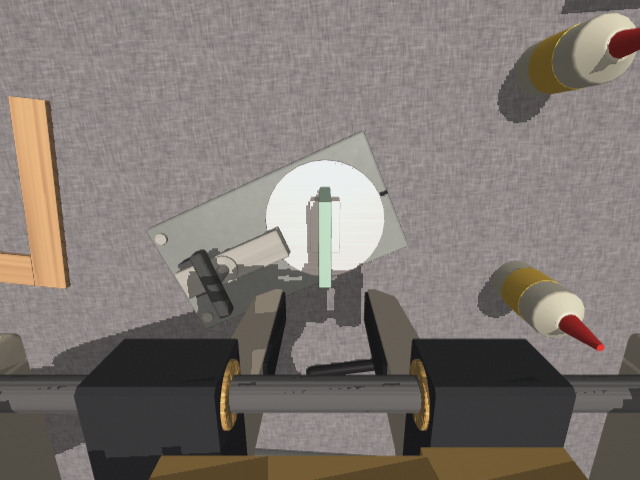

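The wrist view shows the panel edge-on at x≈325, centred between the fingers, and nothing in the way below. Lowering 140 mm, then gripping at 15 N.

Request:
{"fn": "jog_arm", "kwargs": {"plan": [[[0,0,40,0,0,0,40],[0,0,40,0,0,0,40],[0,0,40,0,0,0,40],[0,0,15,0,0,0,40],[0,0,5,0,0,0,40],[0,0,0,0,0,0,40],[0,0,0,0,0,0,0],[0,0,0,0,0,0,0],[0,0,0,0,0,0,0],[0,0,0,0,0,0,0],[0,0,0,0,0,0,0],[0,0,0,0,0,0,0]]], "grip_force": 15}}

```text
clock: 9.45
tool_pos: [0.5682, 0.183, 0.0771]
tcp_rot: [-0.0, 0.73, 0.683, -0.0]
ft_force: [-4.5, -0.1, 5.2]
width: 0.0103
```

Request:
{"fn": "jog_arm", "kwargs": {"plan": [[[0,0,0,0,0,0.05,0],[0,0,0,0,0,0.1,0],[0,0,0,0,0,0.12,0],[0,0,0,0,0,0.12,0],[0,0,0,0,0,0.12,0],[0,0,0,0,0,0.12,0],[0,0,0,0,0,0.12,0],[0,0,0,0,0,0.12,0],[0,0,0,0,0,0.12,0],[0,0,0,0,0,0.1,0],[0,0,0,0,0,0.06,0],[0,0,0,0,0,0,0],[0,0,0,0,0,0,0]]]}}

```text
clock: 11.08
tool_pos: [0.568, 0.1832, 0.0771]
tcp_rot: [-0.0, 0.984, 0.176, -0.001]
ft_force: [-6.4, 0.3, 6.0]
width: 0.0104
```

Run:
```python
from h import *
st=rects('side','s5',[('bar',.082,.098,SC,.06),('panel',.102,.125,TT,.06)])
```

```text
tool [0.568  0.1832 0.0771] yaw 20.28 F [-6.4  0.3  6. ] T [ 0.1   0.89 -0.08] w 0.0104 t 11.07
bar 176 c [465.9 140.7] size [13.  67.7] long-axis deg 106.8 z 0.0905
panel 196 c [556.7 171.5] size [37.4 38.3] long-axis deg 140.6 z 0.1127
```

View pics/s5.png

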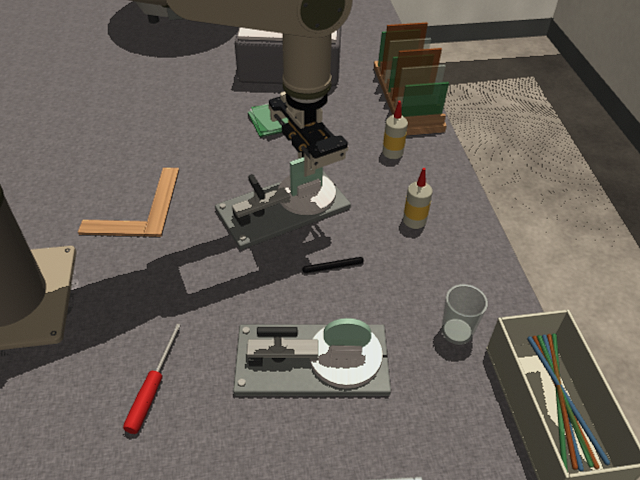

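The panel (about (305,178)) has turned with the gripper. I'll release, lift, and check the angle.

Request:
{"fn": "jog_arm", "kwargs": {"plan": [[[0,0,0,0,0,0,40],[0,0,0,0,0,0,40],[0,0,0,0,0,0,40],[0,0,0,0,0,0,40],[0,0,-20,0,0,0,40],[0,0,-40,0,0,0,40],[0,0,-50,0,0,0,40],[0,0,-30,0,0,0,40],[0,0,0,0,0,0,40],[0,0,0,0,0,0,40]]]}}

```text
clock: 12.38
tool_pos: [0.5683, 0.1829, 0.2164]
tcp_rot: [0.0, 0.984, 0.176, -0.0]
ft_force: [-0.0, 0.1, -1.2]
width: 0.0401
```

Run:
```python
from h import *
b=[('bar',.082,.098,SC,.06),('panel',.102,.125,TT,.06),('strap',.041,.049,(.475,.147),.09),('base',.010,.019,(.516,.163),.15)]
st=rects('wrist','w6',b)
print(totool(st,[.465,.1453,.2]))
rects('side','s6',b)
```

```text
tool [0.5683 0.1829 0.2164] yaw 20.27 F [-0.   0.1 -1.2] T [-0.03  0.02 -0.01] w 0.0401 t 12.38
bar 1110 c [465.4 146.2] size [13.1 63.7] long-axis deg 107.6 z 0.0926
panel 1146 c [568.  183.9] size [70.1  9.7] long-axis deg 20.3 z 0.1154
strap 1318 c [488.4 155. ] size [80.5 29.9] long-axis deg 20.6 z 0.0467
base 9455 c [516.6 165.1] size [248.8 130.4] long-axis deg 20.1 z 0.0154
[-109.9   -0.6   16.4]
tool [0.5678 0.1827 0.2154] yaw 20.27 F [-0.3  0.4 -0.5] T [ 0.    0.03 -0.02] w 0.0399 t 12.43
bar 174 c [465.3 141.7] size [12.8 65.5] long-axis deg 106.5 z 0.0908
panel 269 c [568.6 179.5] size [71.7 15.6] long-axis deg 20.9 z 0.1119
strap 571 c [472.6 145. ] size [115.   35.8] long-axis deg 21.7 z 0.0452
base 2502 c [517.3 161.7] size [251.1 135. ] long-axis deg 20.1 z 0.0138
```

View pics/w6.png

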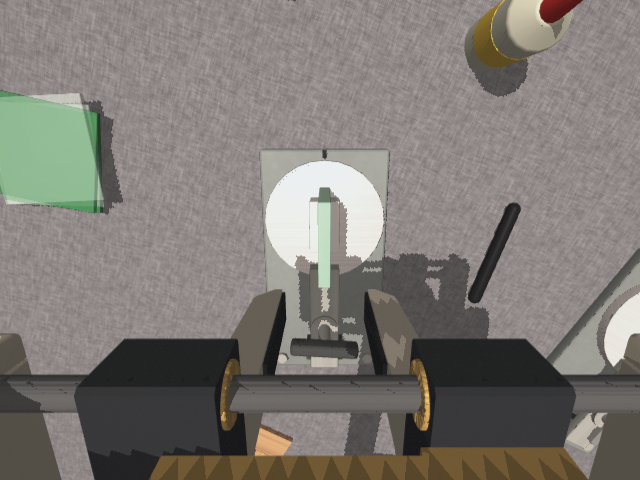

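The panel, at x≈325 in the wrist view, is at 20.3° against the strap's 20.1–20.6°, so it is in line. Going back to the screw with a turn of −1.503 rad.

Request:
{"fn": "jog_arm", "kwargs": {"plan": [[[-36.6,0,0,0,0,0,45],[-36.6,0,0,0,0,0,45],[-36.7,-0.6,0,0,0,0,45],[0,0,0,0,0,-0.15,45],[0,0,0,0,0,-0.15,45],[0,0,0,0,0,-0.15,45],[0,0,0,0,0,-0.15,45],[0,0,0,0,0,-0.15,45],[0,0,0,0,0,-0.15,45],[0,0,0,0,0,-0.15,45],[0,0,0,0,0,-0.15,45],[0,0,0,0,0,-0.15,45],[0,0,0,0,0,-0.153,45],[0,0,0,0,0,0,45],[0,0,0,0,0,0,45]]], "grip_force": 60}}

```text
clock: 14.35
tool_pos: [0.4649, 0.1453, 0.2158]
tcp_rot: [-0.0, 0.6, 0.8, -0.001]
ft_force: [-0.8, 0.1, 0.2]
width: 0.045
```

Run:
```python
from h import *
b=[('bar',.082,.098,SC,.06),('panel',.102,.125,TT,.06)]
st=rects('wrist','w7',b)
print(totool(st,[.4650,.1453,.066]))
```

```text
tool [0.4649 0.1453 0.2158] yaw 106.19 F [-0.8  0.1  0.2] T [-0.05 -0.09 -0.  ] w 0.045 t 14.35
bar 1022 c [463.9 146.2] size [11.2 63.3] long-axis deg 106.3 z 0.093
panel 1543 c [567.3 183.6] size [70.2 10.9] long-axis deg 20.0 z 0.115
[-1.000e-01  3.000e-01  1.498e+02]
```

View pics/w7.png

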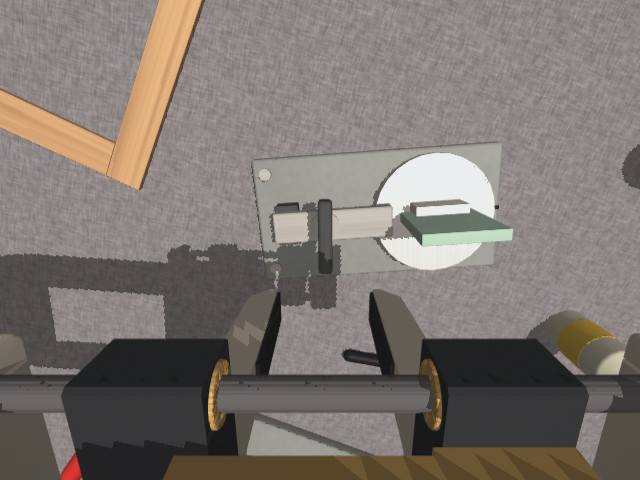

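The bar lies between the fingers at x≈325, with the panel's near edge well to the right of the right finger. Lowering and gripping.

Request:
{"fn": "jog_arm", "kwargs": {"plan": [[[0,0.3,40,0,0,0,45],[0,0,40,0,0,0,45],[0,0,40,0,0,0,45],[0,0,20,0,0,0,45],[0,0,9,0,0,0,45],[0,0,0,0,0,0,40],[0,0,0,0,0,0,0],[0,0,0,0,0,0,0],[0,0,0,0,0,0,0],[0,0,0,0,0,0,0],[0,0,0,0,0,0,0],[0,0,0,0,0,0,0]]], "grip_force": 60}}

```text
clock: 15.9
tool_pos: [0.465, 0.1453, 0.0681]
tcp_rot: [-0.0, 0.599, 0.801, -0.001]
ft_force: [-6.0, -2.2, 7.1]
width: 0.0116
```

Request:
{"fn": "jog_arm", "kwargs": {"plan": [[[0,0,0,0,0,0.1,0],[0,0,0,0,0,0.14,0],[0,0,0,0,0,0.14,0],[0,0,0,0,0,0.14,0],[0,0,0,0,0,0.14,0],[0,0,0,0,0,0.14,0],[0,0,0,0,0,0.14,0],[0,0,0,0,0,0.14,0],[0,0,0,0,0,0.14,0],[0,0,0,0,0,0.12,0],[0,0,0,0,0,0.1,0],[0,0,0,0,0,0,0]]], "grip_force": 60}}

```text
clock: 17.4
tool_pos: [0.465, 0.1453, 0.0681]
tcp_rot: [0.0, 0.978, 0.206, -0.001]
ft_force: [-6.2, -2.0, 7.1]
width: 0.0116
```

Run:
```python
from h import *
b=[('panel',.102,.125,TT,.06)]
st=rects('side','s8',b)
```

```text
tool [0.465  0.1453 0.0681] yaw 23.81 F [-6.2 -2.   7.1] T [-0.31  0.92  0.09] w 0.0116 t 17.4
panel 227 c [573.4 182. ] size [61.9 15. ] long-axis deg 18.2 z 0.1117
```

Request:
{"fn": "jog_arm", "kwargs": {"plan": [[[0,0,0,0,0,0.03,0],[0,0,0,0,0,0.03,0],[0,0,0,0,0,0.03,0],[0,0,0,0,0,0,0]]]}}

```text
clock: 17.95
tool_pos: [0.465, 0.1453, 0.0681]
tcp_rot: [0.0, 0.987, 0.163, -0.001]
ft_force: [-5.6, -2.1, 6.6]
width: 0.0118
```

Run:
```python
from h import *
st=robot.read_state(); print(yaw(st),st['ft_torque'].round(3),st['ft_force'].round(1),st['tau'].round(2))
```

```text
18.739837502624347 [-0.305  0.9    0.49 ] [-5.6 -2.1  6.6] [ -0.3  -40.64 -45.09   0.47  -2.2    0.75]
```

Request:
{"fn": "jog_arm", "kwargs": {"plan": [[[0,0,0,0,0,0.03,0],[0,0,0,0,0,0.03,0],[0,0,0,0,0,0,0]]]}}

```text
clock: 18.32
tool_pos: [0.4651, 0.1453, 0.0682]
tcp_rot: [0.0, 0.991, 0.134, -0.001]
ft_force: [-5.5, -1.9, 7.0]
width: 0.0118
```

Run:
```python
from h import *
st=robot.read_state(); print(yaw(st),st['ft_torque'].round(3),st['ft_force'].round(1),st['width'])
```

```text
15.346767513824373 [-0.312  0.934  1.03 ] [-5.5 -1.9  7. ] 0.01178724557830785
```

The torque rose from 0.09 to 1.03 N m, well above the running torque, so the screw is on its stop. Releasing and lifting.

Request:
{"fn": "jog_arm", "kwargs": {"plan": [[[0,0,0,0,0,0,45],[0,0,0,0,0,0,45],[0,0,0,0,0,0,45],[0,0,0,0,0,0,45],[0,0,-30,0,0,0,45],[0,0,-50,0,0,0,45],[0,0,-50,0,0,0,45],[0,0,-30,0,0,0,45],[0,0,0,0,0,0,45],[0,0,0,0,0,0,45]]]}}

```text
clock: 19.58
tool_pos: [0.4651, 0.1454, 0.2264]
tcp_rot: [0.0, 0.991, 0.133, -0.001]
ft_force: [-0.1, 0.5, -0.7]
width: 0.045
```

Run:
```python
from h import *
b=[('bar',.082,.098,SC,.06),('panel',.102,.125,TT,.06),('strap',.041,.049,(.475,.147),.09),('base',.010,.019,(.516,.163),.15)]
rects('wrist','w9',b); rects('side','s9',b);
```

```text
tool [0.4651 0.1454 0.2264] yaw 15.28 F [-0.1  0.5 -0.7] T [-0.01  0.03 -0.02] w 0.045 t 19.57
bar 980 c [465.1 146. ] size [63.4 12. ] long-axis deg 20.2 z 0.0931
panel 1472 c [567.9 183.7] size [69.9 10. ] long-axis deg 20.1 z 0.1154
strap 1946 c [471.9 148.4] size [114.6  30. ] long-axis deg 20.2 z 0.0447
base 14908 c [516.6 164.8] size [250.  130.4] long-axis deg 20.2 z 0.0154
tool [0.4647 0.1453 0.2258] yaw 15.28 F [ 0.3  0.3 -0.3] T [-0.02  0.05 -0.02] w 0.0449 t 19.62
bar 240 c [465.7 141.8] size [64.6 15.2] long-axis deg 19.8 z 0.0902
panel 268 c [568.6 180.2] size [71.  15.3] long-axis deg 17.4 z 0.1117
strap 514 c [472.6 144.2] size [114.5  34. ] long-axis deg 20.6 z 0.0433
base 2471 c [516.8 162.1] size [251.2 135.2] long-axis deg 20.8 z 0.0138
```

View pics/w9.png

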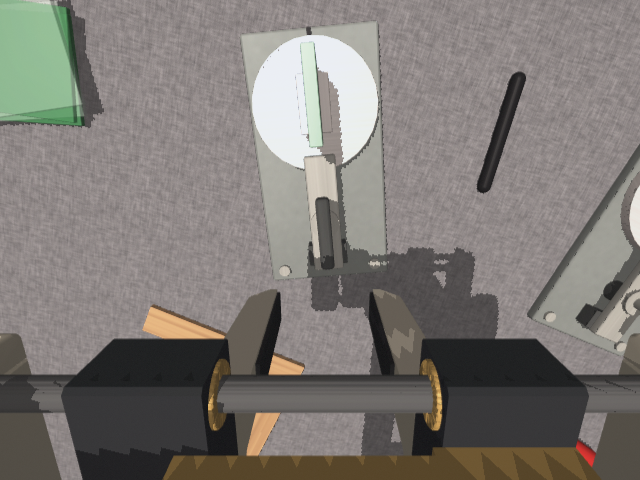

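The wrist view, with bar (325,233), strap and panel (312,95) in one line, reads bar 20.2°, strap 20.2°, panel 20.1° and base 20.2°. The gripper is clear, so I'm handing in.

Run:
```python
from workcell import robot
print(robot.finish_job(), robot.read_state()['clock'])
```

```text
the job is handed in; nothing more can be done
the job is handed in; nothing more can be done
```

The panel now stands in line with the strap and the screw is back on its stop. I handed the job in at about 19.6 s, with the gripper open and about 15 cm clear of everything.

- **Loosening:** I backed the screw off by 86° (1.50 rad, just under a quarter turn). The cameras showed the bar at about 106°, against 20.4° at the start.
- **Panel:** I turned it 66° clockwise into line with the strap and let go.
- **Tightening:** I turned the screw back until the torque rose from 0.09 to 1.03 N m, well above the 0.3–0.4 N m it takes to turn.

The last wrist view reads bar 20.2°, strap 20.2°, base 20.2° and panel 20.1°.

One check disagreed: the side camera gave 17.4° for the panel. I put this down to it also seeing the panel's upright face, as its measured thickness there was 15 mm instead of 10 mm. I went by the wrist view, where the panel's size fits. I did not test by force that the turntable is clamped again.

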